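Open the back of a stained-glass frame

TASK

The back of the stained-glass frame on the sloping easel has to come off so that the glass can be reached. Turn all three turn buttons well aside, clear of the backing panel, then lift the panel out of the frame by its handle and lay it flat, handle up, wholly on the cork mat, without dropping it. Leave the buttons turned aside and do not disturb the other things on the table.

Things in the scene. Friction and masses are not known exactly. Their poses are not given: they have to be found in the camera images.
- frame: Fixed wooden frame, back up on an easel sloping 25 degrees, low edge to the robot (easel yaw within 0.3 rad). 234 mm up the slope x 264 mm across, rails 40 mm wide, opening 154 x 184 mm. Origin: centre of the opening on the seat under the panel, about 69 mm above the table. x up the slope, y across it (robot's left), z square out of the face; rail tops at z = 10 mm, 1 mm above the panel's face.
- panel: Loose plywood panel 150 (x) x 180 (y) x 9 mm, 0.15 to 0.31 kg, with a wooden handle bar on the centre of its face: 16 mm thick (x), 80 long (y), 30 high. Origin: centre of the underside, z out of the face. Starts seated in the frame, axes along the frame's, 2 mm play all round, held in by the turn buttons; it comes out along the frame's z.
- handle (a point): Centre of the top of the panel's handle bar, 39 mm above the panel's underside along the panel's z. Axes as panel (the bar runs along y and is gripped across x).
- mat: Flat cork mat fixed to the table, 230 mm (its x) x 260 mm (its y), 6 mm thick, where the panel is to lie. Origin: centre of its underside on the table, so its top is at z = 6 mm. It lies to one side of the easel, left or right by chance.
- corner0 (a point): Corner of the panel's underside at its +x, +y (75 mm and 90 mm from the origin).
- corner1 (a point): Corner of the panel's underside at its +x, -y (75 mm and 90 mm from the origin).
- corner2 (a point): Corner of the panel's underside at its -x, -y (75 mm and 90 mm from the origin).
- corner3 (a point): Corner of the panel's underside at its -x, +y (75 mm and 90 mm from the origin).
- button_left (a joint): Angle (rad) of the steel turn button on the middle of the left (+y) rail. 0: it points straight over the opening, square to its rail; positive: turned anticlockwise looking down on the face; stops at -1.6 and 1.6. Turns either way, stays where left (friction 0.04 N m, no spring). Starts within 0.35 of 0. Clear of the panel beyond about 1.25 either way.
- pivot_left (a point): Pivot of the turn button on the middle of the left (+y) rail, on the button's underside, 18 mm outside the opening's edge, 1.5 mm above the rail top. Axes turn with the button: x from pivot to free tip, z out of the face. The button: a steel bar 14 mm wide, 12 mm thick, reaching 34 mm from the pivot to its tip and 7 mm behind it.
- button_right (a joint): Angle (rad) of the steel turn button on the middle of the right (-y) rail. 0: it points straight over the opening, square to its rail; positive: turned anticlockwise looking down on the face; stops at -1.6 and 1.6. Turns either way, stays where left (friction 0.04 N m, no spring). Starts within 0.35 of 0. Clear of the panel beyond about 1.25 either way.
- pivot_right (a point): Pivot of the turn button on the middle of the right (-y) rail, on the button's underside, 18 mm outside the opening's edge, 1.5 mm above the rail top. Axes turn with the button: x from pivot to free tip, z out of the face. The button: a steel bar 14 mm wide, 12 mm thick, reaching 34 mm from the pivot to its tip and 7 mm behind it.
- button_top (a joint): Angle (rad) of the steel turn button on the middle of the upper (far) rail. 0: it points straight over the opening, square to its rail; positive: turned anticlockwise looking down on the face; stops at -1.6 and 1.6. Turns either way, stays where left (friction 0.04 N m, no spring). Starts within 0.35 of 0. Clear of the panel beyond about 1.25 either way.
- pivot_top (a point): Pivot of the turn button on the middle of the upper (far) rail, on the button's underside, 18 mm outside the opening's edge, 1.5 mm above the rail top. Axes turn with the button: x from pivot to free tip, z out of the face. The button: a steel bar 14 mm wide, 12 mm thick, reaching 34 mm from the pivot to its tip and 7 mm behind it.
- jar: Amber glass jar, 60 mm diameter, 95 mm high, beyond the work. Origin: centre of its underside. A bystander: leave it alone.
- spool: Grey spool, 56 mm diameter, 42 mm high, on the left. Origin: centre of its underside. A bystander: leave it alone.
- brush: Hand brush lying on the right of the table. Origin on its underside. A bystander: leave it alone.
- dustpan: Grey dustpan, about 170 x 180 mm with a 100 mm handle, beyond the work. Origin: centre of the pan's underside. A bystander: leave it alone.
Not all that is in view belongs to the job. What is shaped like the panel but blue is not meant.

How it is judged:
On the way, in this order (a step that is already met when the one before it is completed fails the run):
1. all three turn buttons are turned aside by at least 1.2 rad while the panel is still in the frame ((value of joint button_left above 1.2 rad or value of joint button_left below -1.2 rad) and (value of joint button_right above 1.2 rad or value of joint button_right below -1.2 rad) and (value of joint button_top above 1.2 rad or value of joint button_top below -1.2 rad) and distance between panel and frame below 0.012 m), for 0.2 s.
2. the panel is lifted out, its centre over 50 mm from its seat and touching neither the frame nor the easel ((value of joint button_left above 1.2 rad or value of joint button_left below -1.2 rad) and (value of joint button_right above 1.2 rad or value of joint button_right below -1.2 rad) and (value of joint button_top above 1.2 rad or value of joint button_top below -1.2 rad) and distance between panel and frame above 0.05 m and contact force between panel and easel below 0.1 N and contact force between panel and the fingers above 0.2 N), for 0.2 s.
At the end, for the whole second after the job is handed in: The three turn buttons are still at least 1.2 rad aside; the panel lies flat on the cork mat, handle up (tilt under 0.07 rad, underside 2 to 11 mm above the table), all four corners within the mat's outline (2 mm over is allowed), released and at rest ((value of joint button_left above 1.2 rad or value of joint button_left below -1.2 rad) and (value of joint button_right above 1.2 rad or value of joint button_right below -1.2 rad) and (value of joint button_top above 1.2 rad or value of joint button_top below -1.2 rad) and x of corner0 in the frame of mat between -0.117 and 0.117 m and y of corner0 in the frame of mat between -0.132 and 0.132 m and x of corner1 in the frame of mat between -0.117 and 0.117 m and y of corner1 in the frame of mat between -0.132 and 0.132 m and x of corner2 in the frame of mat between -0.117 and 0.117 m and y of corner2 in the frame of mat between -0.132 and 0.132 m and x of corner3 in the frame of mat between -0.117 and 0.117 m and y of corner3 in the frame of mat between -0.132 and 0.132 m and z of panel in the frame of mat between 0.002 and 0.011 m and angle between panel's own z axis and vertical below 0.07 rad and linear speed of panel below 0.02 m/s and angular speed of panel below 0.1 rad/s and contact force between panel and the fingers below 0.05 N); the robot touches nothing.
It fails at once if the jar is moved by more than 30 mm (distance of jar from where it was at the start of the episode above 0.03 m).
It fails at once if the spool is moved by more than 30 mm (distance of spool from where it was at the start of the episode above 0.03 m).
It fails at once if the brush is moved by more than 30 mm (distance of brush from where it was at the start of the episode above 0.03 m).
It fails at once if the dustpan is moved by more than 30 mm (distance of dustpan from where it was at the start of the episode above 0.03 m).
It fails at once if the panel is dropped or thrown: it moves faster than 0.5 m/s while the fingers do not touch it (linear speed of panel above 0.5 m/s and contact force between panel and the fingers below 0.05 N).
It also fails if it takes over 72 s, if anything falls off the work surface, if the arm or the gripper's body presses on something with over 40 N, if the wrist force passes 120 N, or if a joint passes its speed limit or range.

ROBOT

A 6-joint arm with a two-finger parallel gripper is mounted at the origin on the work surface. World frame = base frame: x ahead of the robot, y to its left, z up, the work surface at z = 0. Lengths are in m, angles in rad, forces in N, time in s.
With the tool pointing down it reaches from about 0.3 to 0.875 m from the base axis. Payload 6.4 kg.
Tool frame: the origin (TCP) lies on the centre line of the jaws, within the pads' length; the fingertips stand ctrl.tip_extent ahead of it and the grasp point (between the pads) lies 8 mm behind it (ctrl.tip_extent is the distance from the TCP to the fingertips, in m); z points along the fingers, y is the line along which they close (so a half turn about z gives the same grasp; the last joint's range is limited). The gripper opens to 85 mm and grips with 20 to 120 N. Pads are 22 mm wide; open, the fingers measure 114 mm over their backs; the gripper's body (76 mm by 85 mm) begins 54 mm behind the grasp point. The pads swing forward as they close: fully open they stand 13 mm farther back than shut.
Start: joints at [-1.358, 0.181, 1.607, -0, 1.354, -0.206], TCP at [0.234, -0.525, 0.242] pointing down, gripper open.
Joint ranges: [-2.99, 2.99], [-0.89, 2.07], [0.3, 2.58], [-1.14, 4.28], [0, 2.63], [-3.12, 3.12]. Speed limits (rad/s): [2.57, 2.57, 3.01, 3.14, 3.14, 3.14].

INTERFACE

Orientations are given as a unit quaternion [w, x, y, z].
In Python, from bench import ctrl gives the robot as it stands.
- The arm moves only by the shell command python3 -m handwheel 'ROWS'. ROWS is JSON, a list of rows, each a list of 7 numbers: the turn, a rotation vector about the tool's x, y, z as a fraction of full scale, then the shift along the tool's x, y, z as a fraction of full scale, then the opening, from 0 (shut) to 1 (fully open). In form: [[rx, ry, rz, x, y, z, jaw], ...]. A call has exactly 8 rows; each row shifts and turns the commanded pose from where the row before left it, along the tool's axes as they then stand; what a row does not reach is not made up. Full scale, the value 1, is 300 mm for a shift and pi rad for a turn. A row lasts 1/10 s, in which the tool goes at most 50 mm and 8.59 degrees, less where a joint would pass 70% of its speed; a pose out of reach is approached as far as the arm can. A call with a number of a shift or a turn outside -1 to 1 is refused whole. A call with a gripper value outside its range is refused whole. The fingers move at their own pace and stop on an object; the grip force is fixed at half the most. Time passes only in rows, so rows that do not move let the fingers close, or fill a call up. It gives the time, the measured TCP pose, the force, the opening and the grip force at its end, in the units of the state.
- ctrl.get_obs(): the state, without advancing time (a new reading comes with each control period).
- ctrl.camera(name): name is "scene" or "top" or "wrist"; returns the picture (400x640x3 uint8, blue, green, red); there is no depth.
- ctrl.camera_model(name): a dict with "camera_matrix" (3x3 intrinsics, pixels), "cam_to_world" (4x4, takes a point from camera to world coordinates). Camera axes: x right, y up, looking along -z (the intrinsics and any distortion apply to the point x, -y, -z); pixel columns grow to the right and rows downward; lengths in m; the calibration is good to about 2 mm. The wrist camera is an equidistant fisheye: a pixel r from the principal point sees the ray r / f radians off the axis. A picture is of the moment at which its call begins: read the wrist's pose just before it. camera_model takes no time and is no camera call; for the wrist camera it gives the pose at the moment of the call.
- ctrl.hand_in(): hands the job in; it is judged then, once.
The state is a dict: "time_s": time; "q": joint angles; "dq": joint speeds; "joint_efforts": joint torques, N m; "eef_pos": TCP position; "eef_rot": TCP orientation; "wrist_force": force on the tool from outside, world axes, zero at the start; "torque": the same for the moment, N m; "opening": opening from 0.0 (shut) to 1.0 (fully open); "grasp_force": force on a finger pad.
Only numpy, scipy, OpenCV 4.12 (cv2) and the standard library are available. Lean on these libraries where they do the work, as an engineer would, in place of code of your own. Each camera call takes 0.05 s, during which the arm holds its last target. There are 200 camera calls.

## Working session

There is one attempt and no reset: what is moved stays moved. The work goes in short steps, Python scripts to look and compute and a shell command to move; the robot and the scene stay as the last step left them, time stands still between calls to the robot, and variables do not carry over. Pictures are saved under pics/ and viewed, at most 10 in all, crops included, and the job is handed in when it is done.

```bash
ls; mkdir -p pics; python3 - <<'E'
from bench import ctrl
import cv2,numpy as np
for n in("scene","top"):
    im=ctrl.camera(n);cv2.imwrite(f"pics/{n}0.png",im)
    m=ctrl.camera_model(n);print(n,np.round(m["camera_matrix"],1).tolist(),np.round(m["cam_to_world"],3).tolist(),[k for k in m])
print(ctrl.tip_extent,ctrl.get_obs())
E
```

```text
pics
scene [[468.0, 0.0, 320.4], [0.0, 468.0, 198.0], [0.0, 0.0, 1.0]] [[-0.384, -0.744, 0.546, 1.2], [0.923, -0.316, 0.219, 0.25], [0.009, 0.588, 0.809, 1.104], [0.0, 0.0, 0.0, 1.0]] ['camera_matrix', 'cam_to_world']
top [[390.7, 0.0, 311.8], [0.0, 390.7, 199.3], [0.0, 0.0, 1.0]] [[-0.02, 0.995, -0.096, 0.416], [-1.0, -0.019, 0.014, -0.015], [0.012, 0.096, 0.995, 1.259], [0.0, 0.0, 0.0, 1.0]] ['camera_matrix', 'cam_to_world']
0.011 {'time_s': 0.1, 'q': array([-1.35831744e+00,  1.81472394e-01,  1.60790009e+00,  1.79689325e-05,
        1.35377338e+00, -2.06279020e-01]), 'dq': array([-0.00146182, -0.00327229, -0.00047415, -0.00102304,  0.00062764,
       -0.00138806]), 'joint_efforts': array([-2.36058786e-04, -4.45881701e+01, -3.52237952e+01, -4.03937174e-04,
        4.22375451e-03, -1.42339022e-05]), 'eef_pos': array([ 0.23374148, -0.52483671,  0.24147487]), 'eef_rot': array([-7.76627640e-04,  9.78160298e-01,  2.07850496e-01,  6.36475082e-06]), 'wrist_force': array([0.67889614, 0.24394301, 0.11974186]), 'torque': array([ 0.0299443 , -0.03912588,  0.00715326]), 'grasp_force': 0.0, 'opening': 1.000114739887241}
```

View pics/scene0.png

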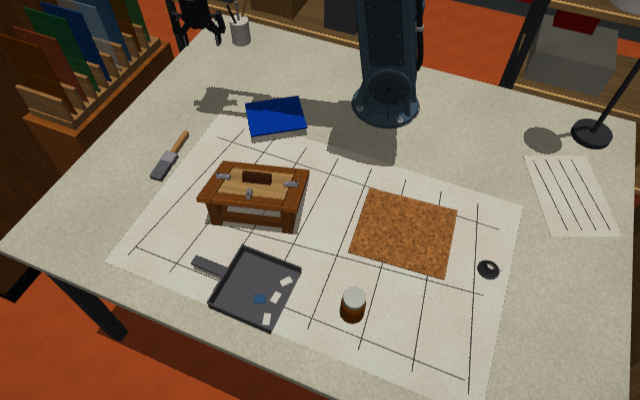

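View pics/top0.png

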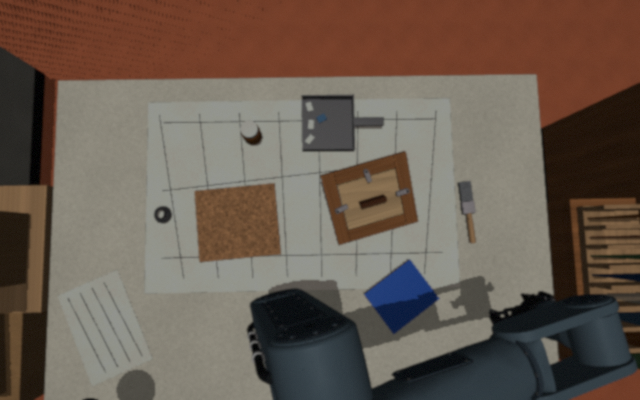

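The top view shows the frame's panel with its wooden handle at (372,201). The blue panel at (401,296) is the decoy, and the other lookalikes are the dustpan at (328,123) and the cork mat at (238,222). I choose the plywood panel in the frame. In the scene view it is at about (255,180), with buttons at about (223,177), (249,193) and (291,184). Next is a close crop of it.

```bash
python3 - <<'E'
import cv2,numpy as np
t=cv2.imread("pics/top0.png");s=cv2.imread("pics/scene0.png")
a=cv2.resize(t[145:250,315:425],None,fx=5,fy=5,interpolation=cv2.INTER_CUBIC)   # 550x525
b=cv2.resize(s[150:240,190:315],None,fx=6,fy=6,interpolation=cv2.INTER_CUBIC) #750x540
cv2.imwrite("pics/tc.png",a);cv2.imwrite("pics/sc.png",b)
# mat by colour
for n,im,box in(("t",t,(150,280,180,300)),("s",s,(170,290,335,470))):
    h=cv2.cvtColor(im,cv2.COLOR_BGR2HSV);m=cv2.inRange(h,(5,120,60),(20,255,255))
    k=np.zeros_like(m);k[box[0]:box[1],box[2]:box[3]]=m[box[0]:box[1],box[2]:box[3]]
    k=cv2.morphologyEx(k,cv2.MORPH_CLOSE,np.ones((5,5)));k=cv2.morphologyEx(k,cv2.MORPH_OPEN,np.ones((5,5)))
    c=max(cv2.findContours(k,0,1)[0],key=cv2.contourArea);print(n,cv2.approxPolyDP(c,6,True).tolist(),cv2.minAreaRect(c))
E
```

```text
t [[[272, 185]], [[196, 193]], [[201, 259]], [[278, 252]]] ((236.530029296875, 222.1534423828125), (68.79209899902344, 79.24626159667969), 84.64418029785156)
s [[[369, 189]], [[349, 252]], [[444, 278]], [[456, 211]]] ((405.07452392578125, 232.13180541992188), (99.56352996826172, 69.90857696533203), 15.52410888671875)
```

View pics/tc.png

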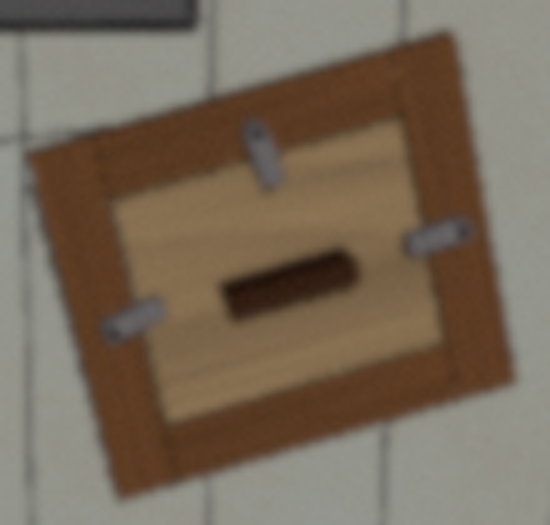

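View pics/sc.png

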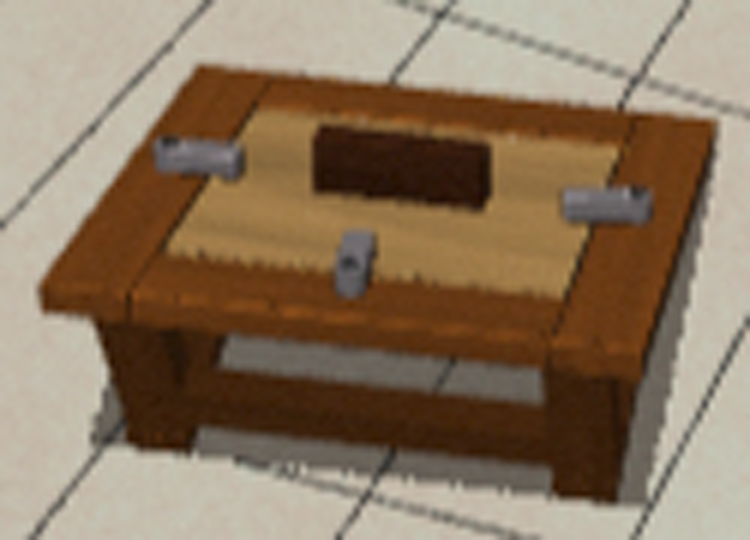

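The crops confirm the choice: a plywood panel with a dark handle in the frame, and three buttons. In the top crop the frame's outer corners are (28,152), (452,34), (513,380) and (120,497), and the pivots are left (115,328), right (462,230) and top (253,130). Next I fit the pose using both views.

```bash
cat > h.py <<'E'
import numpy as np
from bench import ctrl
from scipy.spatial.transform import Rotation as R
from scipy.optimize import least_squares
def proj(n,P,M=None):
    m=M or ctrl.camera_model(n);T=np.linalg.inv(m["cam_to_world"]);K=m["camera_matrix"]
    c=np.atleast_2d(P)@T[:3,:3].T+T[:3,3];c=c*[1,-1,-1]
    if n=="wrist":
        r=np.linalg.norm(c[:,:2],axis=1);th=np.arctan2(r,c[:,2]);u=c[:,:2]/np.maximum(r,1e-9)[:,None]*th[:,None]
    else:u=c[:,:2]/c[:,2:]
    return u*[K[0,0],K[1,1]]+[K[0,2],K[1,2]]
def frameR(yaw,tilt=np.radians(25)): return (R.from_euler('z',yaw)*R.from_euler('y',-tilt)).as_matrix()
E
python3 - <<'E'
from h import *
O=np.array([[117,132,10],[117,-132,10],[-117,-132,10],[-117,132,10]])/1e3
I=np.array([[77,92,10],[77,-92,10],[-77,-92,10],[-77,92,10]])/1e3
P=np.array([[0,110,23.5],[0,-110,23.5],[95,0,23.5]])/1e3
top=(np.array([[28,152],[452,34],[513,380],[120,497],[113,203],[402,120],[443,343],[165,422],[115,328],[462,230],[253,130]])+.5)/5-.5+[315,145]
sc=(np.array([[642,352],[42,288],[200,67],[716,121],[555,298],[165,248],[262,105],[618,147],[636,190],[170,147],[350,262]])+.5)/6-.5+[190,150]
X=np.vstack([O,I,P]);Mt,Ms=ctrl.camera_model("top"),ctrl.camera_model("scene")
def f(p,both=True):
    W=X@frameR(p[3],p[4]).T+p[:3]
    return np.r_[(proj("top",W,Mt)-top).ravel(),(proj("scene",W,Ms)-sc).ravel()]
r=least_squares(f,[.47,-.15,.07,.17,.43],loss="soft_l1")
print(np.round(r.x,4),np.degrees(r.x[4]),"rms",np.sqrt(np.mean(r.fun**2)));print(np.round(r.fun.reshape(2,-1,2),1).tolist())
p=r.x
# button angles by tips in top view
tips=(np.array([[163,308],[405,245],[270,187]])+.5)/5-.5+[315,145]
base=[-np.pi/2,np.pi/2,np.pi]
for i in range(3):
    g=lambda a:(proj("top",(P[i]+.034*np.array([np.cos(base[i]+a[0]),np.sin(base[i]+a[0]),0]))@frameR(p[3],p[4]).T+p[:3],Mt)-tips[i]).ravel()
    a=least_squares(g,[0.]);print("button",i,a.x,a.fun)
# mat
mt=np.array([[272,185],[196,193],[201,259],[278,252]],float);ms=np.array([[444,278],[456,211],[369,189],[349,252]],float)
M=np.array([[.115,-.13,.006],[.115,.13,.006],[-.115,.13,.006],[-.115,-.13,.006]])
ms=ms[[3,0,1,2]] if False else ms
def fm(q,perm):
    W=M@R.from_euler('z',q[2]).as_matrix().T+[q[0],q[1],q[3]]
    return np.r_[(proj("top",W,Mt)-mt).ravel(),(proj("scene",W,Ms)-ms[perm]).ravel()]
b=min((least_squares(lambda q:fm(q,pm),[.4,.2,0,0],loss="soft_l1") for pm in[[(k+j)%4 for j in range(4)] for k in range(4)]+[[(k-j)%4 for j in range(4)] for k in range(4)]),key=lambda r:r.cost)
print("mat",np.round(b.x,4),np.round(b.fun,1))
E
```

```text
[ 0.5313 -0.2104  0.0694  0.2641  0.4475] 25.64259117091118 rms 0.7363814733925725
[[[-0.1, 0.6], [0.9, -0.5], [0.7, 0.4], [-0.6, 0.6], [-0.9, -0.9], [0.3, -1.3], [0.6, 0.1], [-0.2, 0.8], [-0.4, 0.6], [-0.1, -0.1], [0.7, 0.8]], [[0.4, 0.0], [-0.9, -0.8], [-0.3, -0.1], [0.4, 0.2], [2.2, -0.1], [-1.5, 0.5], [-1.4, 0.4], [1.3, 0.1], [0.4, 1.1], [-0.3, -0.3], [0.1, 0.6]]]
button 0 [0.16173228] [ 0.26872552 -0.11708315]
button 1 [-0.01396104] [ 0.53173434 -0.09217596]
button 2 [0.03754421] [-0.03154551 -0.09619868]
mat [ 0.4638  0.2085  0.0881 -0.0139] [ 2.2 -0.6 -1.5 -0.2 -0.8  4.9  3.2  3.  -0.6  1.   0.2  1.8  0.3 -0.2
 -0.  -0.3]
```

```bash
cat >> h.py <<'E'
FP=np.array([.5313,-.2104,.0694,.2641,np.radians(25.)])
def fpose(): return FP[:3],frameR(FP[3],FP[4])
def cur():
    o=ctrl.get_obs();q=o["eef_rot"];return np.array(o["eef_pos"]),R.from_quat([q[1],q[2],q[3],q[0]]),o
def infr():
    p,r,o=cur();t,F=fpose();print("t",round(o["time_s"],2),"TCP in frame mm",np.round((p-t)@F*1e3,1),"roterr deg",np.round(np.degrees((r.inv()*R.from_matrix(F@TB)).as_rotvec()),2),"open",round(o["opening"],3),"F",np.round(o["wrist_force"],1),"q",np.round(o["q"],2))
TB=np.array([[0,1,0],[1,0,0],[0,0,-1.]])
def rows(pt,rt,n,jaw):
    p,r,o=cur();w=(r.inv()*rt).as_rotvec()/n;d=(pt-p)/n
    for k in range(n): print(np.round(np.r_[w/np.pi,((r*R.from_rotvec(w*k)).inv().apply(d))/.3],3).tolist()+[jaw])
E
python3 - <<'E'
from h import *
t,F=fpose();print(ctrl.tip_extent)
rows(t+F@[0,0,.20],R.from_matrix(F@TB),16,0)
E
```

```text
0.011
[-0.007, 0.006, -0.028, 0.066, -0.037, -0.002, 0]
[-0.007, 0.006, -0.028, 0.069, -0.031, -0.001, 0]
[-0.007, 0.006, -0.028, 0.071, -0.025, -0.001, 0]
[-0.007, 0.006, -0.028, 0.073, -0.019, 0.0, 0]
[-0.007, 0.006, -0.028, 0.075, -0.013, 0.001, 0]
[-0.007, 0.006, -0.028, 0.075, -0.006, 0.003, 0]
[-0.007, 0.006, -0.028, 0.076, 0.0, 0.004, 0]
[-0.007, 0.006, -0.028, 0.075, 0.007, 0.005, 0]
[-0.007, 0.006, -0.028, 0.074, 0.013, 0.007, 0]
[-0.007, 0.006, -0.028, 0.073, 0.019, 0.009, 0]
[-0.007, 0.006, -0.028, 0.071, 0.025, 0.011, 0]
[-0.007, 0.006, -0.028, 0.068, 0.031, 0.013, 0]
[-0.007, 0.006, -0.028, 0.065, 0.037, 0.015, 0]
[-0.007, 0.006, -0.028, 0.061, 0.042, 0.017, 0]
[-0.007, 0.006, -0.028, 0.057, 0.046, 0.019, 0]
[-0.007, 0.006, -0.028, 0.052, 0.051, 0.021, 0]
```

```bash
python3 -m handwheel '[[-0.007,0.006,-0.028,0.066,-0.037,-0.002,0],[-0.007,0.006,-0.028,0.069,-0.031,-0.001,0],[-0.007,0.006,-0.028,0.071,-0.025,-0.001,0],[-0.007,0.006,-0.028,0.073,-0.019,0,0],[-0.007,0.006,-0.028,0.075,-0.013,0.001,0],[-0.007,0.006,-0.028,0.075,-0.006,0.003,0],[-0.007,0.006,-0.028,0.076,0,0.004,0],[-0.007,0.006,-0.028,0.075,0.007,0.005,0]]'
python3 -m handwheel '[[-0.007,0.006,-0.028,0.074,0.013,0.007,0],[-0.007,0.006,-0.028,0.073,0.019,0.009,0],[-0.007,0.006,-0.028,0.071,0.025,0.011,0],[-0.007,0.006,-0.028,0.068,0.031,0.013,0],[-0.007,0.006,-0.028,0.065,0.037,0.015,0],[-0.007,0.006,-0.028,0.061,0.042,0.017,0],[-0.007,0.006,-0.028,0.057,0.046,0.019,0],[-0.007,0.006,-0.028,0.052,0.051,0.021,0]]'
python3 - <<'E'
from h import *
import cv2
infr();print(ctrl.tip_extent)
rows(fpose()[0]+fpose()[1]@[0,0,.2],R.from_matrix(fpose()[1]@TB),1,0)
m=ctrl.camera_model("wrist");np.savez("w1.npz",K=m["camera_matrix"],T=m["cam_to_world"]);print(np.round(m["camera_matrix"],1).tolist())
cv2.imwrite("pics/w1.png",ctrl.camera("wrist"))
E
```

```text
time_s: 0.9
eef_pos: [0.3416, -0.3779, 0.2464]
eef_rot: [0.069, 0.839, 0.532, 0.09]
wrist_force: [-0.1, 0.3, -0.6]
opening: -0.001
grasp_force: 0.0
time_s: 1.7
eef_pos: [0.4477, -0.2301, 0.2498]
eef_rot: [0.128, 0.587, 0.781, 0.168]
wrist_force: [-0.6, -0.2, -0.6]
opening: -0.005
grasp_force: 0.0
t 1.7 TCP in frame mm [ -1.6   2.8 199.7] roterr deg [-0.59 -0.26  0.99] open -0.005 F [-0.6 -0.2 -0.6] q [-0.97 -0.17  2.    0.43  1.2  -1.39]
0.011
[-0.003, -0.001, 0.005, -0.009, 0.005, -0.001, 0]
[[309.7, 0.0, 314.2], [0.0, 309.7, 199.7], [0.0, 0.0, 1.0]]
```

View pics/w1.png

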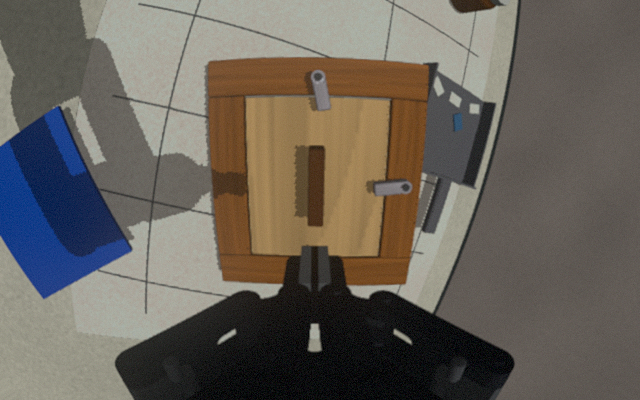

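The wrist view shows the outer corners at (208,60), (429,66), (407,284) and (223,282), and the handle top spanning (309–324, 146–226). The left button's pivot is (319,76) with its tip at (323,107). The top button's pivot is (404,187) with its tip at (375,187). The right button is hidden behind the fingers. Now I refine the fit with these points.

```bash
python3 - <<'E'
from h import *
z=np.load("w1.npz");Mw={"camera_matrix":z["K"],"cam_to_world":z["T"]}
X=np.array([[-117,132,10],[117,132,10],[117,-132,10],[-117,-132,10],[-77,92,10],[77,92,10],[77,-92,10],[-77,-92,10],[0,110,23.5],[95,0,23.5],[0,40,39],[0,-40,39]])/1e3
u=np.array([[208,60],[429,66],[407,284],[223,282],[246,95],[390,98],[380,257],[250,255],[319,76],[404,187],[316.5,146],[315.5,226]])
f=lambda p:(proj("wrist",X@frameR(p[3],p[4]).T+p[:3],Mw)-u).ravel()
r=least_squares(f,FP,loss="soft_l1");print(np.round(r.x,4),np.degrees(r.x[4]));print(np.round(r.fun.reshape(-1,2),1).tolist())
g=lambda p:np.r_[f(np.r_[p,np.radians(25)])]
r2=least_squares(g,FP[:4],loss="soft_l1");print(np.round(r2.x,4));print(np.round(f(FP).reshape(-1,2),1).tolist())
Xw=frameR(r2.x[3])
for n,P,b,t in(("L",[0,.11,.0235],-np.pi/2,[323,107]),("T",[.095,0,.0235],np.pi,[375,187])):
    a=least_squares(lambda a:(proj("wrist",(np.array(P)+.034*np.array([np.cos(b+a[0]),np.sin(b+a[0]),0]))@Xw.T+r2.x[:3],Mw)-t).ravel(),[0.]);print(n,a.x,a.fun)
E
```

```text
[ 0.5317 -0.2127  0.0691  0.2632  0.4306] 24.67051862966847
[[-0.0, 0.1], [0.0, -1.2], [-1.3, -0.2], [-0.5, -1.4], [-2.0, 0.1], [2.0, 0.2], [-1.1, 0.1], [0.5, -0.2], [-0.4, 0.4], [1.5, -0.4], [0.8, 2.6], [0.2, 0.1]]
[ 0.5318 -0.2126  0.069   0.2638]
[[0.2, -1.8], [0.5, -3.5], [-0.6, -1.4], [-0.4, -3.0], [-1.8, -2.0], [2.4, -2.1], [-0.5, -1.4], [0.7, -1.9], [-0.2, -1.9], [2.1, -2.3], [0.9, 0.2], [0.3, -1.9]]
L [0.16268991] [0.42474735 3.07737816]
T [0.03715995] [-0.49134357 -0.01851063]
```

```bash
sed -i 's/^FP=.*/FP=np.array([.5318,-.212,.0690,.2638,np.radians(25.)])/' h.py; python3 - <<'E'
from h import *
z=np.load("w1.npz");Mw={"camera_matrix":z["K"],"cam_to_world":z["T"]}
p,r,o=cur()
for d in([0,0,11],[0,10,11],[0,-10,11],[0,14.5,11],[0,10,24],[11,0,11],[-11,0,11]):print(d,np.round(proj("wrist",p+r.apply(np.array(d)/1e3),Mw),1))
import cv2;im=cv2.imread("pics/w1.png");cv2.imwrite("pics/w1c.png",cv2.resize(im[225:305,270:360],None,fx=6,fy=6,interpolation=cv2.INTER_CUBIC))
t,F=fpose();rows(t+F@[-.032,.084,.055],R.from_matrix(F@TB),7,0)
E
```

```text
[0, 0, 11] [[315.2 255.3]]
[0, 10, 11] [[334.2 255.1]]
[0, -10, 11] [[296.3 255.3]]
[0, 14.5, 11] [[342.6 255. ]]
[0, 10, 24] [[332.9 244.1]]
[11, 0, 11] [[315.1 236.6]]
[-11, 0, 11] [[315.3 272.8]]
[-0.0, -0.0, 0.001, 0.037, -0.014, 0.069, 0]
[-0.0, -0.0, 0.001, 0.037, -0.014, 0.069, 0]
[-0.0, -0.0, 0.001, 0.037, -0.014, 0.069, 0]
[-0.0, -0.0, 0.001, 0.037, -0.014, 0.069, 0]
[-0.0, -0.0, 0.001, 0.037, -0.015, 0.069, 0]
[-0.0, -0.0, 0.001, 0.037, -0.015, 0.069, 0]
[-0.0, -0.0, 0.001, 0.037, -0.015, 0.069, 0]
```

View pics/w1c.png

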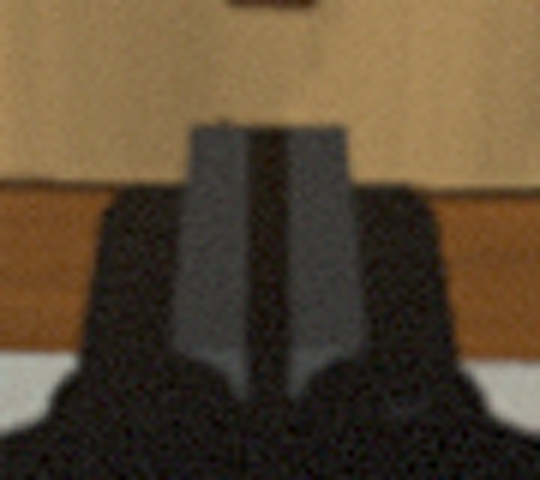

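The crop shows the shut fingertips at about ±7 mm in the closing direction, ending at row 246.

```bash
python3 -m handwheel '[[0,0,0.001,0.037,-0.014,0.069,0],[0,0,0.001,0.037,-0.014,0.069,0],[0,0,0.001,0.037,-0.014,0.069,0],[0,0,0.001,0.037,-0.014,0.069,0],[0,0,0.001,0.037,-0.015,0.069,0],[0,0,0.001,0.037,-0.015,0.069,0],[0,0,0.001,0.037,-0.015,0.069,0],[0,0,0,0,0,0,0]]' >/dev/null
python3 -c "
from h import *
infr()"
python3 -m handwheel '[[0,0,0,0,0,0.03,0],[0,0,0,0,0,0.03,0],[0,0,0,0,0,0.02,0],[0,0,0,0,0,0.012,0],[0,0,0,0,0,0.005,0],[0,0,0,0,0,0,0],[0,0,0,0,0,0,0],[0,0,0,0,0,0,0]]' >/dev/null
python3 -c "
from h import *
import cv2
infr();t,F=fpose();rows(t+F@[-.032,.084,.025],R.from_matrix(F@TB),1,0)
im=ctrl.camera('wrist');cv2.imwrite('pics/w2.png',cv2.resize(im[150:330,220:460],None,fx=3,fy=3,interpolation=cv2.INTER_CUBIC))"
```

```text
t 2.55 TCP in frame mm [-36.4  84.8  54.2] roterr deg [-0.84 -0.53 -0.55] open -0.003 F [-0.2 -0.2  0.2] q [-0.81 -0.02  2.21  0.52  0.82 -1.4 ]
t 3.35 TCP in frame mm [-34.2  81.4  27.4] roterr deg [-0.61 -0.17 -0.45] open -0.0 F [ 0.3 -0.4  0.2] q [-0.78  0.06  2.19  0.56  0.75 -1.42]
[-0.003, -0.001, -0.002, 0.009, 0.007, 0.008, 0]
```

View pics/w2.png

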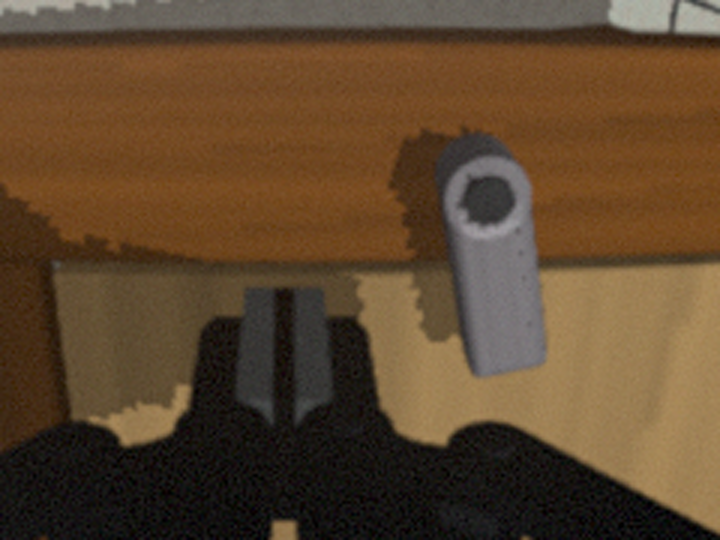

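The picture shows the fingertips just short of the left rail's edge, at crop (285,290). The left button is to their right, pivot (487,198) and tip (510,370). I step down and check the force.

```bash
for i in 1; do python3 -m handwheel '[[-0.003,-0.001,-0.002,0.009,0.006,0.002,0],[0,0,0,0,0,0.002,0],[0,0,0,0,0,0.002,0],[0,0,0,0,0,0.002,0],[0,0,0,0,0,0.002,0],[0,0,0,0,0,0,0],[0,0,0,0,0,0,0],[0,0,0,0,0,0,0]]' >/dev/null
python3 -c "
from h import *
infr()"; done
python3 -m handwheel '[[0,0,0,0,0,0.002,0],[0,0,0,0,0,0.002,0],[0,0,0,0,0,0.002,0],[0,0,0,0,0,0.002,0],[0,0,0,0,0,0,0],[0,0,0,0,0,0,0],[0,0,0,0,0,0,0],[0,0,0,0,0,0,0]]' >/dev/null
python3 -c "
from h import *
infr()"
```

```text
t 4.2 TCP in frame mm [-32.5  84.3  24.2] roterr deg [-0.09 -0.01 -0.09] open -0.0 F [-0.2 -0.7 -0.3] q [-0.78  0.06  2.2   0.57  0.73 -1.44]
t 5.0 TCP in frame mm [-32.4  84.2  21.9] roterr deg [-0.08 -0.01 -0.09] open -0.004 F [-3.1 -0.2  4.7] q [-0.77  0.07  2.2   0.58  0.73 -1.44]
```

```bash
python3 -m handwheel '[[0,0,0,0,0,-0.011,0],[0,0,0,0,0,0,0],[0,0,0,0,0.02,0,0],[0,0,0,0,0.02,0,0],[0,0,0,0,0.02,0,0],[0,0,0,0,0.02,0,0],[0,0,0,0,0.02,0,0],[0,0,0,0,0.008,0,0]]' >/dev/null
python3 -c "
from h import *
infr()"
python3 -m handwheel '[[0,0,0,0.003,0.006,0,0],[0,0,0,0.003,0.006,0,0],[0,0,0,0.004,0.006,0,0],[0,0,0,0.004,0.006,0,0],[0,0,0,0.004,0.006,0,0],[0,0,0,0.003,0.003,0,0],[0,0,0,0,0,0,0],[0,0,0,0,0,0,0]]' >/dev/null
python3 -c "
from h import *
import cv2
infr()
im=ctrl.camera('wrist');cv2.imwrite('pics/w3.png',cv2.resize(im[150:330,220:460],None,fx=3,fy=3,interpolation=cv2.INTER_CUBIC))"
```

```text
t 5.8 TCP in frame mm [ 0.7 84.1 25.1] roterr deg [-0.07  0.01 -0.06] open -0.0 F [-1.9 -1.6 -1.2] q [-0.71  0.08  2.14  0.54  0.74 -1.34]
t 6.6 TCP in frame mm [10.1 90.5 25.2] roterr deg [-0.06 -0.   -0.09] open -0.005 F [ 0.2 -0.9 -0.8] q [-0.68  0.08  2.13  0.53  0.74 -1.31]
```

View pics/w3.png

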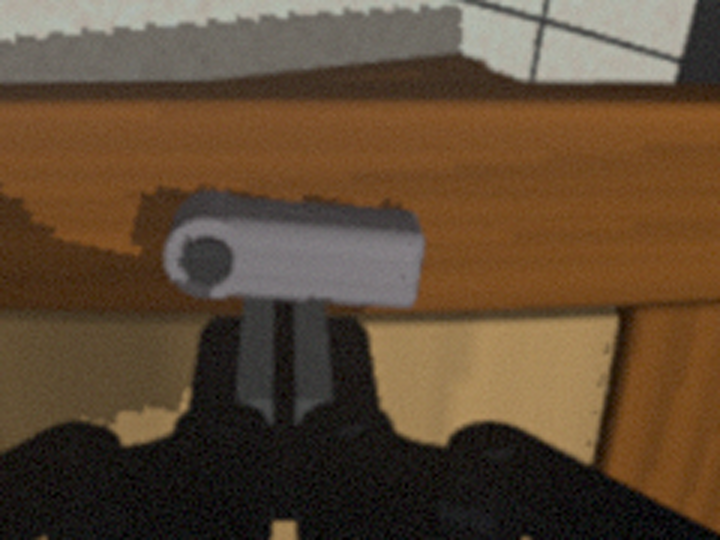

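The crop shows the left button lying along its rail, with pivot (205,258) and tip (418,270), which is about 1.5 rad. Next is the top button.

```bash
python3 -m handwheel '[[0,0,0,-0.027,0,0,0],[0,0,0,0,0,-0.06,0],[0,0,0,0,0,-0.065,0],[0,0,0,-0.075,0.04,0,0],[0,0,0,-0.075,0.04,0,0],[0,0,0,-0.075,0.04,0,0],[0,0,0,-0.075,0.04,0,0],[0,0,0,-0.075,0.04,0,0]]' >/dev/null
python3 -m handwheel '[[0,0,0,0,0,0,0],[0,0,0,0,0,0.04,0],[0,0,0,0,0,0.04,0],[0,0,0,0,0,0.02,0],[0,0,0,0,0,0.01,0],[0,0,0,0,0,0,0],[0,0,0,0,0,0,0],[0,0,0,0,0,0,0]]' >/dev/null
python3 -c "
from h import *
infr();t,F=fpose();rows(t+F@[.070,-.030,.025],R.from_matrix(F@TB),1,0)"
```

```text
t 8.25 TCP in frame mm [ 69.9 -30.3  29.8] roterr deg [-0.06  0.03 -0.07] open 0.0 F [ 0.4 -0.4 -0.5] q [-0.74  0.27  1.83  0.49  0.86 -1.29]
[-0.0, 0.0, -0.0, 0.001, 0.0, 0.016, 0]
```

```bash
python3 -m handwheel '[[0,0,0,0,0,0.015,0],[0,0,0,0,0,0,0],[0,0,0,0.02,0,0,0],[0,0,0,0.02,0,0,0],[0,0,0,0.02,0,0,0],[0,0,0,0.02,0,0,0],[0,0,0,0.02,0,0,0],[0,0,0,0.003,0,0,0]]' >/dev/null
python3 -m handwheel '[[0,0,0,0.006,0.003,0,0],[0,0,0,0.006,0.003,0,0],[0,0,0,0.006,0.003,0,0],[0,0,0,0.006,0.004,0,0],[0,0,0,0,0,0,0],[0,0,0,0,0,0,0],[0,0,0,0,0,0,0],[0,0,0,0,0,0,0]]' >/dev/null
python3 -c "
from h import *
import cv2
infr()
im=ctrl.camera('wrist');cv2.imwrite('pics/w4.png',cv2.resize(im[150:330,220:460],None,fx=3,fy=3,interpolation=cv2.INTER_CUBIC))"
```

```text
t 9.85 TCP in frame mm [73.4  8.4 24.8] roterr deg [-0.11 -0.06 -0.1 ] open -0.003 F [-3.9 -1.5  1.2] q [-0.69  0.23  1.88  0.48  0.83 -1.24]
```

View pics/w4.png

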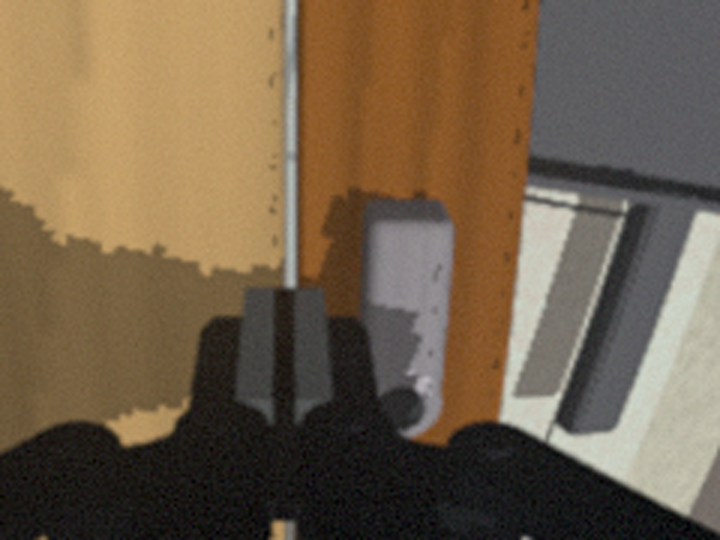

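The crop shows the top button lying along its rail, with pivot (405,410) and tip (410,210). Next is the right button.

```bash
python3 -m handwheel '[[0,0,0,0,-0.013,0,0],[0,0,0,0,0,-0.06,0],[0,0,0,0,0,-0.065,0],[0,0,0,-0.062,-0.068,0,0],[0,0,0,-0.062,-0.068,0,0],[0,0,0,-0.062,-0.068,0,0],[0,0,0,-0.062,-0.068,0,0],[0,0,0,-0.06,-0.068,0,0]]' >/dev/null
python3 -m handwheel '[[0,0,0,0,0,0,0],[0,0,0,0,0,0.04,0],[0,0,0,0,0,0.04,0],[0,0,0,0,0,0.02,0],[0,0,0,0,0,0.015,0],[0,0,0,0,0,0,0],[0,0,0,0,0,0,0],[0,0,0,0,0,0,0]]' >/dev/null
python3 -c "
from h import *
infr();t,F=fpose();rows(t+F@[-.032,-.084,.025],R.from_matrix(F@TB),1,0)"
```

```text
t 11.5 TCP in frame mm [-32.1 -84.5  28.4] roterr deg [-0.07  0.02 -0.07] open -0.002 F [-0.   0.5 -0.4] q [-0.95  0.31  1.88  0.55  0.86 -1.55]
[-0.0, 0.0, -0.0, 0.002, 0.0, 0.011, 0]
```

```bash
python3 -m handwheel '[[0,0,0,0.002,0,0.011,0],[0,0,0,0,0,0,0],[0,0,0,0,0.02,0,0],[0,0,0,0,0.02,0,0],[0,0,0,0,0.02,0,0],[0,0,0,0,0.02,0,0],[0,0,0,0,0.02,0,0],[0,0,0,0,0.008,0,0]]' >/dev/null
python3 -m handwheel '[[0,0,0,-0.003,0.006,0,0],[0,0,0,-0.003,0.006,0,0],[0,0,0,-0.004,0.006,0,0],[0,0,0,-0.004,0.006,0,0],[0,0,0,-0.004,0.006,0,0],[0,0,0,-0.003,0.003,0,0],[0,0,0,0,0,0,0],[0,0,0,0,0,0,0]]' >/dev/null
python3 -c "
from h import *
infr()"
python3 -m handwheel '[[0,0,0,0.027,0,0,0],[0,0,0,0,0,-0.06,0],[0,0,0,0,0,-0.07,0.5],[0,0,0,0.09,-0.01,-0.08,0.6],[0,0,0,0.09,-0.01,-0.08,0.6],[0,0,0,0.09,-0.01,-0.08,0.6],[0,0,0,0,0,0,0.6],[0,0,0,0,0,0,0.6]]' >/dev/null
python3 -c "
from h import *
import cv2
infr();m=ctrl.camera_model('wrist');np.savez('w5.npz',K=m['camera_matrix'],T=m['cam_to_world'])
cv2.imwrite('pics/w5.png',ctrl.camera('wrist'));print(ctrl.tip_extent)"
```

```text
t 13.1 TCP in frame mm [ 10.1 -90.2  24.7] roterr deg [-0.07  0.   -0.09] open -0.003 F [ 0.4  1.4 -1. ] q [-0.88  0.34  1.81  0.52  0.88 -1.46]
t 13.9 TCP in frame mm [  1.9  -1.3 136.7] roterr deg [-0.01  0.17 -0.02] open 0.601 F [ 0.  -0.  -1.1] q [-0.91 -0.04  2.01  0.47  1.04 -1.38]
0.011
```

View pics/w5.png

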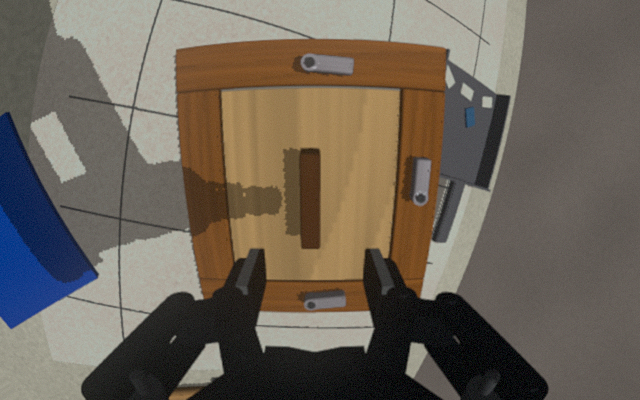

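The picture shows all three buttons turned along their rails, in pivot then tip order: left (310,62), (353,66); top (421,197), (421,160); right (310,305), (344,300). The handle top spans (301–319, 149–248). I check these numerically.

```bash
python3 - <<'E'
from h import *
z=np.load("w5.npz");M={"camera_matrix":z["K"],"cam_to_world":z["T"]};t,F=fpose()
def at(uv,zf):
    g=lambda a:(proj("wrist",t+F@[a[0],a[1],zf],M)-uv).ravel();return least_squares(g,[0,0.]).x
for n,a,b,base in(("L",(310,62),(353,66),-np.pi/2),("T",(421,197),(421,160),np.pi),("R",(310,305),(344,300),np.pi/2)):
    A,B=at(a,.0235),at(b,.0235);d=B-A;an=np.arctan2(d[1],d[0])-base;print(n,np.round(A*1e3,1),np.round(np.linalg.norm(d)*1e3,1),(an+np.pi)%(2*np.pi)-np.pi)
for u in((301,149),(319,149),(301,248),(319,248)):print(np.round(at(u,.039)*1e3,1))
rows(t+F@[-.001,0,.045],R.from_matrix(F@TB),6,.6)
E
```

```text
L [ -0.5 109.2] 33.4 1.49067369547899
T [95.4 -0.5] 32.8 -1.4717223906084718
R [  -1.4 -112.8] 33.9 -1.3944163808577537
[-7.1 42.4]
[ 6.3 42.4]
[ -8.3 -40.2]
[  6.7 -40.2]
[-0.0, 0.0, -0.0, 0.001, -0.001, 0.051, 0.6]
[-0.0, 0.0, -0.0, 0.001, -0.001, 0.051, 0.6]
[-0.0, 0.0, -0.0, 0.001, -0.001, 0.051, 0.6]
[-0.0, 0.0, -0.0, 0.001, -0.001, 0.051, 0.6]
[-0.0, 0.0, -0.0, 0.001, -0.001, 0.051, 0.6]
[-0.0, 0.0, -0.0, 0.001, -0.001, 0.051, 0.6]
```

```bash
python3 -m handwheel '[[0,0,0,0.001,-0.001,0.06,0.6],[0,0,0,0.001,-0.001,0.06,0.6],[0,0,0,0.001,-0.002,0.06,0.6],[0,0,0,0.001,-0.002,0.06,0.6],[0,0,0,0.001,-0.002,0.06,0.6],[0,0,0,0,-0.001,0.05,0.6],[0,0,0,0,0,0.015,0.6],[0,0,0,0,0,0,0.6]]' >/dev/null
python3 -c "
from h import *
infr()"
python3 -m handwheel '[[0,0,0,0,0,0.003,0.6],[0,0,0,0,0,0,0.4],[0,0,0,0,0,0,0],[0,0,0,0,0,0,0],[0,0,0,0,0,0,0],[0,0,0,0,0,0,0],[0,0,0,0,0,0,0],[0,0,0,0,0,0,0]]'
python3 -c "
from h import *
infr()"
```

```text
t 14.75 TCP in frame mm [-2.5  0.9 25. ] roterr deg [-0.16 -0.14 -0.15] open 0.599 F [0.4 0.2 0.7] q [-0.82  0.2   2.    0.54  0.8  -1.43]
time_s: 15.55
eef_pos: [0.52, -0.2152, 0.0921]
eef_rot: [0.132, 0.594, 0.775, 0.171]
wrist_force: [-4.4, 0.4, 5.2]
opening: 0.176
grasp_force: 59.5
t 15.55 TCP in frame mm [-1.3 -0.  26.1] roterr deg [-0.05  0.06 -0.07] open 0.176 F [-4.4  0.4  5.2] q [-0.82  0.2   2.    0.54  0.8  -1.44]
```

```bash
python3 -m handwheel '[[0,0,0,0,0,-0.01,0],[0,0,0,0,0,-0.02,0],[0,0,0,0,0,-0.03,0],[0,0,0,0,0,-0.04,0],[0,0,0,0,0,-0.06,0],[0,0,0,0,0,-0.08,0],[0,0,0,0,0,-0.08,0],[0,0,0,0,0,-0.08,0]]' >/dev/null
python3 -m handwheel '[[0,0,0,0,0,-0.08,0],[0,0,0,0,0,-0.06,0],[0,0,0,0,0,-0.02,0],[0,0,0,0,0,0,0],[0,0,0,0,0,0,0],[0,0,0,0,0,0,0],[0,0,0,0,0,0,0],[0,0,0,0,0,0,0]]'
python3 - <<'E'
from h import *
import cv2
infr()
# refined mat corners by colour in top & wrist-free views, z fixed 6 mm
Mt,Ms=ctrl.camera_model("top"),ctrl.camera_model("scene")
M=np.array([[.115,-.13,.006],[.115,.13,.006],[-.115,.13,.006],[-.115,-.13,.006]])
for n,Mm in(("top",Mt),("scene",Ms)):
    im=cv2.imread(f"pics/{n}0.png");h=cv2.cvtColor(im,cv2.COLOR_BGR2HSV)
    m=cv2.inRange(h,(5,100,60),(20,255,255));b=(170,275,180,295) if n=="top" else (175,290,335,470)
    k=np.zeros_like(m);k[b[0]:b[1],b[2]:b[3]]=m[b[0]:b[1],b[2]:b[3]];k=cv2.morphologyEx(k,cv2.MORPH_CLOSE,np.ones((5,5)))
    c=max(cv2.findContours(k,0,1)[0],key=cv2.contourArea)
    t=cv2.moments(c)
    def f(q):
        # centroid + second moments of outline polygon vs. contour
        W=M@R.from_euler('z',q[2]).as_matrix().T+[q[0],q[1],0];u=proj(n,W,Mm).astype(np.float32);s=cv2.moments(u)
        g=lambda s:np.array([s["m10"]/s["m00"],s["m01"]/s["m00"],s["mu20"]/s["m00"]/20,s["mu02"]/s["m00"]/20,s["mu11"]/s["m00"]/20])
        return g(s)-g(t)
    r=least_squares(f,[.46,.21,.09],diff_step=1e-3);print(n,np.round(r.x,4),np.round(r.fun,2))
E
```

```text
time_s: 17.15
eef_pos: [0.4514, -0.2328, 0.2429]
eef_rot: [0.13, 0.594, 0.775, 0.172]
wrist_force: [0.9, -0.5, -1.5]
opening: 0.176
grasp_force: 58.6
t 17.15 TCP in frame mm [ -1.7   0.9 192.7] roterr deg [-0.12 -0.09 -0.11] open 0.176 F [ 0.9 -0.5 -1.5] q [-0.97 -0.15  2.    0.44  1.18 -1.38]
top [0.4694 0.2077 0.0581] [ 0.01 -0.07  2.15  1.85  0.02]
scene [0.4694 0.2078 0.0731] [-0.01 -0.21  0.97  0.79  0.12]
```

```bash
cat >> h.py <<'E'
MP=np.array([.4694,.2078]);MY=.066
MR=R.from_euler('z',MY)*R.from_matrix(TB)
E
python3 - <<'E'
from h import *
rows(np.r_[MP,.18],MR,16,0)
E
```

```text
[0.009, -0.001, 0.004, 0.088, 0.019, 0.024, 0]
[0.009, -0.001, 0.004, 0.088, 0.019, 0.023, 0]
[0.009, -0.001, 0.004, 0.088, 0.018, 0.022, 0]
[0.009, -0.001, 0.004, 0.088, 0.018, 0.021, 0]
[0.009, -0.001, 0.004, 0.089, 0.017, 0.021, 0]
[0.009, -0.001, 0.004, 0.089, 0.017, 0.02, 0]
[0.009, -0.001, 0.004, 0.089, 0.016, 0.019, 0]
[0.009, -0.001, 0.004, 0.09, 0.016, 0.019, 0]
[0.009, -0.001, 0.004, 0.09, 0.015, 0.018, 0]
[0.009, -0.001, 0.004, 0.09, 0.015, 0.017, 0]
[0.009, -0.001, 0.004, 0.09, 0.014, 0.017, 0]
[0.009, -0.001, 0.004, 0.09, 0.013, 0.016, 0]
[0.009, -0.001, 0.004, 0.091, 0.013, 0.015, 0]
[0.009, -0.001, 0.004, 0.091, 0.012, 0.015, 0]
[0.009, -0.001, 0.004, 0.091, 0.011, 0.014, 0]
[0.009, -0.001, 0.004, 0.091, 0.011, 0.014, 0]
```

```bash
python3 -m handwheel '[[0.005,0,0.002,0.045,0.01,0.005,0],[0.009,-0.001,0.004,0.088,0.019,0.015,0],[0.009,-0.001,0.004,0.088,0.018,0.015,0],[0.009,-0.001,0.004,0.088,0.018,0.015,0],[0.009,-0.001,0.004,0.089,0.017,0.015,0],[0.009,-0.001,0.004,0.089,0.017,0.015,0],[0.009,-0.001,0.004,0.089,0.016,0.019,0],[0.009,-0.001,0.004,0.09,0.016,0.019,0]]' >/dev/null
python3 -m handwheel '[[0.009,-0.001,0.004,0.09,0.015,0.018,0],[0.009,-0.001,0.004,0.09,0.015,0.017,0],[0.009,-0.001,0.004,0.09,0.014,0.017,0],[0.009,-0.001,0.004,0.09,0.013,0.016,0],[0.009,-0.001,0.004,0.091,0.013,0.015,0],[0.009,-0.001,0.004,0.08,0.012,0.015,0],[0.009,-0.001,0.004,0.06,0.011,0.014,0],[0.005,0,0.002,0.03,0.01,0.01,0]]'
python3 - <<'E'
from h import *
p,r,o=cur();print(o["time_s"],p)
rows(np.r_[MP,.10],MR,6,0)
E
```

```text
time_s: 18.75
eef_pos: [0.4661, 0.1637, 0.1933]
eef_rot: [0.002, 0.681, 0.732, 0.002]
wrist_force: [-0.6, -0.2, -1.1]
opening: 0.174
grasp_force: 58.6
18.75 [0.46610751 0.16367601 0.19332339]
[0.0, 0.0, 0.0, 0.024, 0.003, 0.052, 0]
[0.0, 0.0, 0.0, 0.024, 0.003, 0.052, 0]
[0.0, 0.0, 0.0, 0.024, 0.003, 0.052, 0]
[0.0, 0.0, 0.0, 0.024, 0.003, 0.052, 0]
[0.0, 0.0, 0.0, 0.024, 0.003, 0.052, 0]
[0.0, 0.0, 0.0, 0.024, 0.003, 0.052, 0]
```

```bash
python3 -m handwheel '[[0,0,0,0.024,0.003,0.03,0],[0,0,0,0.024,0.003,0.05,0],[0,0,0,0.024,0.003,0.06,0],[0,0,0,0.024,0.003,0.06,0],[0,0,0,0.024,0.003,0.06,0],[0,0,0,0.02,0.002,0.04,0],[0,0,0,0,0,0.015,0],[0,0,0,0,0,0,0]]' >/dev/null
python3 - <<'E'
from h import *
import cv2
p,r,o=cur();print(o["time_s"],p,o["opening"])
rows(np.r_[MP,.045],MR,1,0)
P=np.array([[75,90,0],[75,-90,0],[-75,-90,0],[-75,90,0]])/1e3+[0,0,.009]
for n in("top","scene"):
    im=ctrl.camera(n);cv2.imwrite(f"pics/{n}6.png",im)
    u=proj(n,(P-[0,0,.026])@R.from_euler('z',MY).as_matrix().T+p);print(n,"expected corners",np.round(u).tolist())
    c=u.mean(0);pix=[(im[int(a[1]),int(a[0])].tolist(),im[int(b[1]),int(b[0])].tolist()) for a,b in zip(c+.85*(u-c),c+1.15*(u-c))];print(pix)
E
```

```text
19.55 [0.46859751 0.20379282 0.09885385] 0.17378163681376935
[0.002, 0.0, 0.001, 0.013, 0.003, 0.18, 0]
top expected corners [[202.0, 199.0], [262.0, 194.0], [266.0, 243.0], [205.0, 249.0]]
[([66, 59, 50], [51, 76, 106]), ([89, 122, 145], [55, 81, 113]), ([51, 72, 88], [52, 78, 108]), ([87, 119, 143], [53, 78, 108])]
scene expected corners [[436.0, 247.0], [367.0, 227.0], [381.0, 184.0], [446.0, 201.0]]
[([93, 154, 195], [53, 114, 174]), ([94, 155, 197], [49, 95, 149]), ([45, 74, 99], [183, 199, 201]), ([89, 149, 188], [182, 198, 201])]
```

```bash
python3 -m handwheel '[[0.002,0,0.001,0.006,0.001,0.03,0],[0,0,0,0.006,0.001,0.05,0],[0,0,0,0,0,0.05,0],[0,0,0,0,0,0.035,0],[0,0,0,0,0,0.02,0],[0,0,0,0,0,0.01,0],[0,0,0,0,0,0,0],[0,0,0,0,0,0,0]]'
python3 -m handwheel '[[0,0,0,0,0,0.003,0],[0,0,0,0,0,0.003,0],[0,0,0,0,0,0.003,0],[0,0,0,0,0,0.003,0],[0,0,0,0,0,0,0],[0,0,0,0,0,0,0],[0,0,0,0,0,0,0],[0,0,0,0,0,0,0]]'
```

```text
time_s: 20.45
eef_pos: [0.4699, 0.2078, 0.0414]
eef_rot: [0.001, 0.683, 0.73, 0.0]
wrist_force: [-0.1, -0.2, -0.7]
opening: 0.175
grasp_force: 58.6
time_s: 21.25
eef_pos: [0.4694, 0.2078, 0.0374]
eef_rot: [0.0, 0.683, 0.73, -0.0]
wrist_force: [-0.0, -0.7, -1.4]
opening: 0.178
grasp_force: 58.6
```

```bash
python3 -m handwheel '[[0,0,0,0,0,0.004,0],[0,0,0,0,0,0.003,0],[0,0,0,0,0,0.003,0],[0,0,0,0,0,0.002,0],[0,0,0,0,0,0.002,0],[0,0,0,0,0,0,0],[0,0,0,0,0,0,0],[0,0,0,0,0,0,0]]'
```

```text
time_s: 22.05
eef_pos: [0.4695, 0.2078, 0.0332]
eef_rot: [0.0, 0.683, 0.73, -0.0]
wrist_force: [-0.0, 0.5, -1.5]
opening: 0.177
grasp_force: 58.6
```

```bash
python3 -m handwheel '[[0,0,0,0,0,0.002,0],[0,0,0,0,0,0.002,0],[0,0,0,0,0,0.002,0],[0,0,0,0,0,0,0],[0,0,0,0,0,0,0],[0,0,0,0,0,0,0],[0,0,0,0,0,0,0],[0,0,0,0,0,0,0]]'
```

```text
time_s: 22.85
eef_pos: [0.4694, 0.2077, 0.0314]
eef_rot: [0.0, 0.683, 0.73, -0.0]
wrist_force: [-0.4, -0.1, -1.5]
opening: 0.177
grasp_force: 58.6
```

```bash
python3 -m handwheel '[[0,0,0,0,0,0.002,0],[0,0,0,0,0,0.002,0],[0,0,0,0,0,0.002,0],[0,0,0,0,0,0,0],[0,0,0,0,0,0,0],[0,0,0,0,0,0,0],[0,0,0,0,0,0,0],[0,0,0,0,0,0,0]]'
```

```text
time_s: 23.65
eef_pos: [0.4696, 0.2078, 0.0309]
eef_rot: [0.0, 0.683, 0.731, -0.0]
wrist_force: [-6.2, -1.9, 13.2]
opening: 0.177
grasp_force: 60.7
```

```bash
python3 -m handwheel '[[0,0,0,0,0,-0.003,0],[0,0,0,0,0,0,0],[0,0,0,0,0,0,0.25],[0,0,0,0,0,0,0.4],[0,0,0,0,0,0,0.6],[0,0,0,0,0,0,0.6],[0,0,0,0,0,0,0.6],[0,0,0,0,0,0,0.6]]'
python3 -m handwheel '[[0,0,0,0,0,-0.02,0.6],[0,0,0,0,0,-0.06,0.6],[0,0,0,0,0,-0.1,0.6],[0,0,0,0,0,-0.1,0.6],[0,0,0,0,0,-0.1,0.6],[0,0,0,0,0,-0.1,0.6],[0,0,0,-0.08,-0.08,-0.1,0.6],[0,0,0,-0.08,-0.08,-0.05,0.6]]'
python3 -m handwheel '[[0,0,0,-0.08,-0.1,0,0.6],[0,0,0,-0.08,-0.1,0,0.6],[0,0,0,-0.08,-0.1,0,0.6],[0,0,0,-0.08,-0.08,0,0.6],[0,0,0,0,0,0,0.6],[0,0,0,0,0,0,0.6],[0,0,0,0,0,0,0.6],[0,0,0,0,0,0,0.6]]'
python3 - <<'E'
from h import *
import cv2
P=np.array([[75,90,15],[75,-90,15],[-75,-90,15],[-75,90,15]])/1e3
for n in("top","scene"):
    im=ctrl.camera(n);cv2.imwrite(f"pics/{n}7.png",im);print(im.shape)
    u=proj(n,P@R.from_euler('z',MY).as_matrix().T+np.r_[MP,0]);print(n,"expected",np.round(u).tolist())
    h=cv2.cvtColor(im,cv2.COLOR_BGR2HSV);lo=u.min(0).astype(int)-25;hi=u.max(0).astype(int)+25
    s=h[lo[1]:hi[1],lo[0]:hi[0]];m=cv2.inRange(s,(8,50,110),(25,145,255));m=cv2.morphologyEx(m,cv2.MORPH_OPEN,np.ones((3,3)));m=cv2.morphologyEx(m,cv2.MORPH_CLOSE,np.ones((9,9)))
    c=max(cv2.findContours(m,0,1)[0],key=cv2.contourArea);print("area",cv2.contourArea(c),"exp",cv2.contourArea(u.astype(np.float32)),(cv2.approxPolyDP(cv2.convexHull(c),5,True)[:,0]+lo).tolist())
E
```

```text
time_s: 24.45
eef_pos: [0.4694, 0.2077, 0.0304]
eef_rot: [0.0, 0.683, 0.73, -0.0]
wrist_force: [-0.5, -0.1, -0.0]
opening: 0.604
grasp_force: 0.0
time_s: 25.25
eef_pos: [0.4255, 0.1567, 0.2226]
eef_rot: [0.002, 0.682, 0.731, 0.001]
wrist_force: [0.5, 0.1, -0.0]
opening: 0.597
grasp_force: 0.0
time_s: 26.05
eef_pos: [0.3179, 0.0539, 0.2197]
eef_rot: [0.0, 0.683, 0.731, -0.0]
wrist_force: [0.2, -0.4, -0.1]
opening: 0.597
grasp_force: 0.0
(400, 640, 3)
top expected [[207.0, 201.0], [263.0, 196.0], [267.0, 243.0], [210.0, 248.0]]
area 2982.0 exp 2686.804066506913 [[271, 200], [266, 241], [252, 254], [234, 258], [207, 247], [204, 201], [245, 193]]
(400, 640, 3)
scene expected [[432.0, 261.0], [366.0, 241.0], [380.0, 199.0], [442.0, 216.0]]
area 2888.5 exp 3014.2367828933056 [[380, 201], [441, 217], [431, 260], [367, 242]]
```

The panel's outline in the scene view matches the flat, centred pose on the mat to within 2 px. The buttons haven't been touched since I measured them.

```bash
python3 -c "
from bench import ctrl
print(ctrl.hand_in())"
```

```text
the job is handed in; nothing more can be done
None
```

The job is handed in with no verdict shown: all three buttons measured about 1.4 to 1.5 rad aside before the lift, and the panel lies flat, handle up and released, centred on the cork mat by the final camera check.

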